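# Set the tags of the full tins on the tea table

## Robot

A 7-joint arm with a two-finger parallel gripper is mounted at the origin on the work surface. World frame = base frame: x ahead of the robot, y to its left, z up, the work surface at z = 0. Lengths are in m, angles in rad, forces in N, time in s.
With the tool pointing down it reaches from about 0.4 to 0.85 m from the base axis. Payload 4.5 kg.
Tool frame: the origin (TCP) lies at the very end of the fingers, on their centre line; the grasp point (between the pads) lies 19 mm behind it; z points along the fingers, y is the line along which they close (so a half turn about z gives the same grasp; the last joint's range is limited). The gripper opens to 88 mm and grips with 3 to 60 N. Pads are 18 mm wide; open, the fingers measure 123 mm over their backs; the gripper's body (75 mm by 187 mm) begins 45 mm behind the grasp point.
Start: joints at [1.15, 0.689, -0.195, 1.565, 0.157, 0.902, -0.215], TCP at [0.275, -0.561, 0.239] pointing down, gripper open.
Joint ranges: [-3.01, 3.01], [-0.46, 2.08], [-1.47, 1.51], [0.13, 2.56], [-1, 4.14], [0.04, 2.09], [-2.66, 2.66]. Speed limits (rad/s): [2.57, 2.57, 3.14, 3.14, 3.14, 3.14, 3.14].

## Interface

Orientations are given as a rotation vector (axis times angle).
In Python, from plant import bot, eyes, job, nets gives the robot as it stands.
- The arm moves only by the shell command python3 -m handwheel 'ROWS' [FORCE]. ROWS is JSON, a list of rows, each an object of numbers: "tx", "ty", "tz": the shift along the tool's x, y, z in units of 0.25 m (1.0 is 0.25 m); "roll": the turn about the tool's z in units of 120 degrees (1.0 is 120 degrees); "grip": the closure, from 0 (fully open) to 1 (shut). A call has 1 to 20 rows; each row is the pose to reach, as a shift and turn from the pose commanded when the call began, along the tool's axes at that moment; what a row does not reach only later rows make up. A row lasts 1/12 s, in which the tool goes at most 41.7 mm and 7.16 degrees, less where a joint would pass 70% of its speed; a pose out of reach is approached as far as the arm can. A call with a number of a shift or a turn outside -1 to 1 is refused whole. A call with a gripper value outside its range is refused whole. The fingers move at their own pace and stop on an object; FORCE is the grip in N (left out, the last holds). Time passes only in rows, so rows that repeat a pose let the fingers close. It gives the time, the measured TCP pose, the force, the opening and the grip force at its end, in the units of the state.
- bot.read_state(): the state, without advancing time (a new reading comes with each control period).
- eyes.snapshot(name): name is "side" or "top"; returns a dict with "pixels" (420x560x3 uint8, blue, green, red), "intrinsics" (3x3 intrinsics, pixels), "extrinsics" (4x4, takes a point from world to camera coordinates). Camera axes: x right, y down, z forward; pixel columns grow to the right and rows downward; lengths in m; the calibration is good to about 2 mm. A picture is of the moment at which its call begins. There is no depth.
- job.job_done(): hands the job in; it is judged then, once.
Trained networks look in a picture, given as the dict that the camera call returned (one of the last four; its "shot" number tells which), for a name from the list of things; names that differ only in an ending like _2 or _b are one class to them, and where a whole thing is asked for, a point or a joint stands for the part that bears it (a point fixed in the world has none). Each returns a list of dicts, best first, with "conf" (0 to 1); they miss things now and then, are a little off and sometimes report something else, mostly with a low value. They report only what shows in the picture. A call takes as long as a camera call. They do not tell look-alikes from the thing itself.
- nets.trace(picture, query): "pixels" (420x560 bool, what is visible of it) and "box" ([left, top, width, height] in pixels, round what is visible of it).
The state is a dict: "time_s": time; "joint_positions": joint angles; "qd": joint speeds; "effort": joint torques, N m; "eef_pos": TCP position; "tcp_rot": TCP orientation; "ft_force": force on the tool from outside, world axes, zero at the start; "ft_torque": the same for the moment, N m; "width": finger opening in m; "finger_force": force on a finger pad.
Only numpy, scipy, OpenCV 4.12 (cv2) and the standard library are available. Lean on these libraries where they do the work, as an engineer would, in place of code of your own. Each camera call takes 0.05 s, during which the arm holds its last target. There are 200 camera calls.

## Task

Each of the four tins on the tea table has a hinged wooden tag in front of it: leaning towards its tin with the round disc uppermost it says 'full', leaning away from it with the straight bar uppermost it says 'refill'. Push over with the fingertips every tag that is wrong, so that exactly the tins that are heaped full show the disc and the tins that are empty or nearly empty show the bar. Do not pick up, tip or shift the tins or anything else on the table.

Things in the scene. Friction and masses are not known exactly. Their poses are not given: they have to be found in the camera images.
- stand_a_pivot (a point): Middle of the hinge axis, 36 mm above the table, of one of four fixed wooden tag stands in a row, 120 mm apart, on a plank 120 x 500 x 12 mm. Foot 70 x 72 mm; its cheeks (42 mm long, 32 mm either side) reach 13 mm above the axis, its stop rods 11 mm. Frame: y along the axis, z up, +x towards this tag's tin, whose centre is 165 mm (+-8) along +x.
- stand_a_place (a point): Point on the table, 165 mm from stand_a_pivot along its +x: the place of the tin that belongs to the tag on stand_a. A tin stands here, its centre within 9 mm.
- tag_a (a joint): Hinge of the tag on stand_a, a wooden flap 50 x 8 mm, free edge 64 mm from the axis. 0: leans 35 deg from upright away from its tin, bar face up (refill). 1.22 rad: leans 35 deg towards the tin, disc face up (full). Loose: 10 deg past upright it falls to the other stop by itself. At a stop its edge is 37 mm to the side, 88 mm above the table; upright 100 mm.
- stand_b_pivot (a point): Middle of the hinge axis, 36 mm above the table, of one of four fixed wooden tag stands in a row, 120 mm apart, on a plank 120 x 500 x 12 mm. Foot 70 x 72 mm; its cheeks (42 mm long, 32 mm either side) reach 13 mm above the axis, its stop rods 11 mm. Frame: y along the axis, z up, +x towards this tag's tin, whose centre is 165 mm (+-8) along +x.
- stand_b_place (a point): Point on the table, 165 mm from stand_b_pivot along its +x: the place of the tin that belongs to the tag on stand_b. A tin stands here, its centre within 9 mm.
- tag_b (a joint): Hinge of the tag on stand_b, a wooden flap 50 x 8 mm, free edge 64 mm from the axis. 0: leans 35 deg from upright away from its tin, bar face up (refill). 1.22 rad: leans 35 deg towards the tin, disc face up (full). Loose: 10 deg past upright it falls to the other stop by itself. At a stop its edge is 37 mm to the side, 88 mm above the table; upright 100 mm.
- stand_c_pivot (a point): Middle of the hinge axis, 36 mm above the table, of one of four fixed wooden tag stands in a row, 120 mm apart, on a plank 120 x 500 x 12 mm. Foot 70 x 72 mm; its cheeks (42 mm long, 32 mm either side) reach 13 mm above the axis, its stop rods 11 mm. Frame: y along the axis, z up, +x towards this tag's tin, whose centre is 165 mm (+-8) along +x.
- stand_c_place (a point): Point on the table, 165 mm from stand_c_pivot along its +x: the place of the tin that belongs to the tag on stand_c. A tin stands here, its centre within 9 mm.
- tag_c (a joint): Hinge of the tag on stand_c, a wooden flap 50 x 8 mm, free edge 64 mm from the axis. 0: leans 35 deg from upright away from its tin, bar face up (refill). 1.22 rad: leans 35 deg towards the tin, disc face up (full). Loose: 10 deg past upright it falls to the other stop by itself. At a stop its edge is 37 mm to the side, 88 mm above the table; upright 100 mm.
- stand_d_pivot (a point): Middle of the hinge axis, 36 mm above the table, of one of four fixed wooden tag stands in a row, 120 mm apart, on a plank 120 x 500 x 12 mm. Foot 70 x 72 mm; its cheeks (42 mm long, 32 mm either side) reach 13 mm above the axis, its stop rods 11 mm. Frame: y along the axis, z up, +x towards this tag's tin, whose centre is 165 mm (+-8) along +x.
- stand_d_place (a point): Point on the table, 165 mm from stand_d_pivot along its +x: the place of the tin that belongs to the tag on stand_d. A tin stands here, its centre within 9 mm.
- tag_d (a joint): Hinge of the tag on stand_d, a wooden flap 50 x 8 mm, free edge 64 mm from the axis. 0: leans 35 deg from upright away from its tin, bar face up (refill). 1.22 rad: leans 35 deg towards the tin, disc face up (full). Loose: 10 deg past upright it falls to the other stop by itself. At a stop its edge is 37 mm to the side, 88 mm above the table; upright 100 mm.
- tin_full_1_mid (a point): Centre, half-way up, of a loose open round plain metal tin, 66 mm in diameter, 60 mm high, standing on the table; full: heaped to above the rim with round brown dried fruit (23 mm balls; the heap's top is 78 mm above the table). Its tag is the one on the nearest stand, 165 mm in front of it.
- tin_full_2_mid (a point): Centre, half-way up, of a loose open round plain metal tin, 66 mm in diameter, 60 mm high, standing on the table; full, heaped just like tin_full_1. Its tag is the one on the nearest stand, 165 mm in front of it.
- tin_low_mid (a point): Centre, half-way up, of a loose open round plain metal tin, 66 mm in diameter, 60 mm high, standing on the table; not full: only two brown balls on its bottom. Its tag is the one on the nearest stand, 165 mm in front of it.
- tin_empty_mid (a point): Centre, half-way up, of a loose open round plain metal tin, 66 mm in diameter, 60 mm high, standing on the table; not full: empty. Its tag is the one on the nearest stand, 165 mm in front of it.
- film_can: Bystander: black film can, 28 mm in diameter, 45 mm high, on the robot's side of the row, between the two leftmost stands. Origin at the centre of its underside.
- pill_bottle: Bystander: small jar, 26 mm in diameter, 60 mm high, between the two middle tins and a little behind them. Origin under its centre.
- teacup: Bystander: white cup, 68 mm wide, 50 mm high, left of the row. Origin under its centre.
- camera: Bystander: black photo camera, 130 mm wide, 105 mm high, right of the row. Origin under its centre.
- phone: Bystander: phone lying flat, 150 x 72 x 9 mm, on the right. Origin under its centre.
- teapot: Bystander: white teapot, 116 mm wide and 104 mm high, at the back left. Origin under its centre.
There are look-alikes about, which are no part of the job. What is shaped like the part that bears tin_full_1_mid but blue, green or turquoise is not meant.

How it is judged:
At the end, for the whole second after the job is handed in: The two tags in front of the full tins rest leaning towards their tins (joint above 1.1), the two in front of the empty and the nearly empty tin rest leaning away (joint below 0.12), all still (below 0.1 rad/s), and every tin stands within 25 mm of where it began (((horizontal distance between tin_full_1_mid and stand_a_place below 0.045 m and value of joint tag_a above 1.1 rad) or (horizontal distance between tin_full_1_mid and stand_b_place below 0.045 m and value of joint tag_b above 1.1 rad) or (horizontal distance between tin_full_1_mid and stand_c_place below 0.045 m and value of joint tag_c above 1.1 rad) or (horizontal distance between tin_full_1_mid and stand_d_place below 0.045 m and value of joint tag_d above 1.1 rad)) and ((horizontal distance between tin_full_2_mid and stand_a_place below 0.045 m and value of joint tag_a above 1.1 rad) or (horizontal distance between tin_full_2_mid and stand_b_place below 0.045 m and value of joint tag_b above 1.1 rad) or (horizontal distance between tin_full_2_mid and stand_c_place below 0.045 m and value of joint tag_c above 1.1 rad) or (horizontal distance between tin_full_2_mid and stand_d_place below 0.045 m and value of joint tag_d above 1.1 rad)) and ((horizontal distance between tin_low_mid and stand_a_place below 0.045 m and value of joint tag_a below 0.12 rad) or (horizontal distance between tin_low_mid and stand_b_place below 0.045 m and value of joint tag_b below 0.12 rad) or (horizontal distance between tin_low_mid and stand_c_place below 0.045 m and value of joint tag_c below 0.12 rad) or (horizontal distance between tin_low_mid and stand_d_place below 0.045 m and value of joint tag_d below 0.12 rad)) and ((horizontal distance between tin_empty_mid and stand_a_place below 0.045 m and value of joint tag_a below 0.12 rad) or (horizontal distance between tin_empty_mid and stand_b_place below 0.045 m and value of joint tag_b below 0.12 rad) or (horizontal distance between tin_empty_mid and stand_c_place below 0.045 m and value of joint tag_c below 0.12 rad) or (horizontal distance between tin_empty_mid and stand_d_place below 0.045 m and value of joint tag_d below 0.12 rad)) and velocity of joint tag_a between -0.1 and 0.1 rad/s and velocity of joint tag_b between -0.1 and 0.1 rad/s and velocity of joint tag_c between -0.1 and 0.1 rad/s and velocity of joint tag_d between -0.1 and 0.1 rad/s and distance of each of tin_full_1_mid, tin_full_2_mid, tin_low_mid, tin_empty_mid from where it was at the start of the episode below 0.025 m); the robot touches nothing.
It fails at once if a tin is lifted, tipped or shoved out of its place (25 mm) (distance of any of tin_full_1_mid, tin_full_2_mid, tin_low_mid, tin_empty_mid from where it was at the start of the episode above 0.025 m or angle between any of tin_full_1_mid, tin_full_2_mid, tin_low_mid, tin_empty_mid's own z axis and vertical above 0.4 rad).
It fails at once if a bystander is lifted, carried or shoved aside (30 mm) (distance of any of film_can, pill_bottle, teacup, camera, phone, teapot from where it was at the start of the episode above 0.03 m).
It also fails if it takes over 42 s, if anything falls off the work surface, if the arm or the gripper's body presses on something with over 40 N, if the wrist force passes 120 N, or if a joint passes its speed limit or range.

## Working session

There is one attempt and no reset: what is moved stays moved. The work goes in short steps, Python scripts to look and compute and a shell command to move; the robot and the scene stay as the last step left them, time stands still between calls to the robot, and variables do not carry over. Pictures are saved under pics/ and viewed, at most 10 in all, crops included, and the job is handed in when it is done.

```bash
mkdir -p pics; cat > h.py <<'E'
import numpy as np, cv2
from plant import bot, eyes, job, nets
def ray(p,u,v):
    K=np.array(p["intrinsics"]);T=np.array(p["extrinsics"])
    d=T[:3,:3].T@np.linalg.solve(K,[u,v,1]);c=-T[:3,:3].T@T[:3,3]
    return c,d
def at(p,u,v,z):
    c,d=ray(p,u,v);return c+d*(z-c[2])/d[2]
def proj(p,X):
    K=np.array(p["intrinsics"]);T=np.array(p["extrinsics"])
    q=K@(T[:3,:3]@np.array(X)+T[:3,3]);return q[:2]/q[2]
E
python3 - <<'E'
from h import *
s=bot.read_state();print(s["time_s"],s["eef_pos"],s["tcp_rot"])
for n in ["top","side"]:
    p=eyes.snapshot(n);cv2.imwrite(f"pics/{n}1.png",cv2.resize(p["pixels"],(784,588),interpolation=cv2.INTER_CUBIC))
    print(n,ray(p,280,210))
    for q in ["tag_a","tin_full_1_mid","tin_low_mid","tin_empty_mid","film_can"]:
        for r in nets.trace(p,q):
            v,u=np.nonzero(r["pixels"]); print(q,round(r["conf"],2),r["box"],"cen",u.mean().round(1),v.mean().round(1), at(p,u.mean(),v.mean(),.06).round(3))
E
```

```text
0.0 [ 0.27422795 -0.56089276  0.23791046] [-3.05892325e+00 -7.08021123e-01  9.11671429e-04]
top (array([ 0.39154921, -0.0271009 ,  1.23555894]), array([ 0.15246335, -0.03942642, -0.98801973]))
tag_a 0.63 [251.1, 228.1, 15.9, 15.0] cen 259.3 233.4 [ 0.499 -0.012  0.06 ]
tag_a 0.62 [209.5, 212.9, 19.2, 17.1] cen 220.9 220.1 [0.537 0.108 0.06 ]
tag_a 0.6 [289.4, 231.3, 15.6, 8.8] cen 297.6 235.2 [ 0.496 -0.13   0.06 ]
tag_a 0.59 [169.9, 220.6, 22.1, 15.3] cen 181.0 229.8 [0.504 0.229 0.06 ]
tin_full_1_mid 0.89 [321.5, 143.7, 24.3, 22.4] cen 334.3 155.4 [ 0.753 -0.244  0.06 ]
tin_full_1_mid 0.77 [325.6, 181.7, 21.8, 19.3] cen 336.6 190.9 [ 0.638 -0.251  0.06 ]
tin_full_1_mid 0.62 [293.5, 128.4, 20.1, 28.2] cen 301.7 142.1 [ 0.795 -0.14   0.06 ]
tin_low_mid 0.58 [212.9, 162.4, 25.3, 24.4] cen 223.7 175.0 [0.68  0.105 0.06 ]
tin_empty_mid 0.86 [253.0, 166.6, 22.6, 23.4] cen 263.5 179.0 [ 0.67  -0.021  0.06 ]
tin_empty_mid 0.33 [208.6, 214.7, 19.3, 13.9] cen 220.6 220.3 [0.536 0.109 0.06 ]
tin_empty_mid 0.15 [169.0, 223.1, 23.5, 11.2] cen 180.4 229.5 [0.505 0.231 0.06 ]
film_can 0.65 [197.5
[... 418 characters left out ...]
.1, 25.9] cen 252.2 158.0 [ 0.744 -0.215  0.06 ]
tin_full_1_mid 0.87 [249.1, 169.0, 26.7, 31.9] cen 262.7 184.6 [ 0.659 -0.101  0.06 ]
tin_full_1_mid 0.8 [216.4, 161.6, 17.7, 29.5] cen 226.0 174.5 [ 0.783 -0.107  0.06 ]
tin_full_1_mid 0.55 [272.3, 151.3, 27.9, 26.9] cen 286.7 164.7 [ 0.628 -0.219  0.06 ]
tin_low_mid 0.82 [208.6, 220.3, 28.9, 31.1] cen 223.0 235.1 [0.672 0.134 0.06 ]
tin_empty_mid 0.7 [236.0, 193.7, 22.7, 30.6] cen 246.3 207.2 [0.661 0.01  0.06 ]
film_can 0.69 [300.0, 269.0, 11.7, 22.1] cen 305.0 280.1 [0.416 0.205 0.06 ]
film_can 0.24 [315.2, 113.9, 40.5, 40.6] cen 335.9 132.8 [ 0.538 -0.447  0.06 ]
film_can 0.18 [278.7, 205.7, 32.3, 32.6] cen 298.4 223.1 [0.501 0.021 0.06 ]
```

View pics/top1.png

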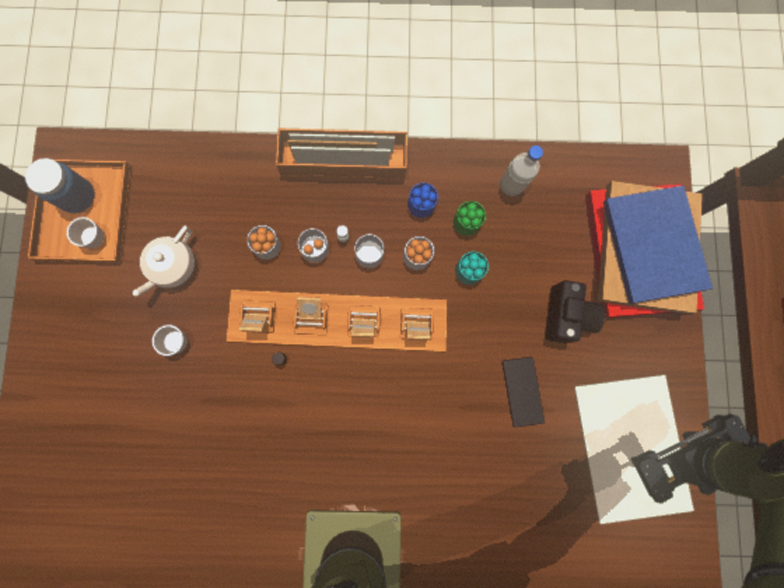

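View pics/side1.png

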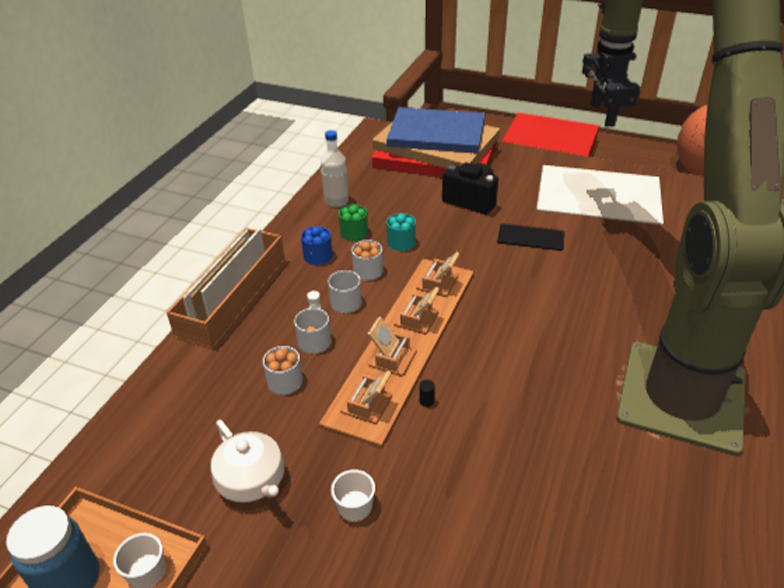

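In the top view the tins from left to right are full (262,241), two balls (312,245), empty (369,250) and full (419,252). The blue, green and turquoise tins at (423,200), (470,217) and (473,267) are look-alikes. Of the tags, the one at (310,312) seems to lean towards its tin; those at (256,318), (364,324) and (416,325) lean towards the robot. I'll check this in one enlarged crop and measure the plank.

```bash
python3 - <<'E'
from h import *
p=eyes.snapshot("top");s=eyes.snapshot("side")
a=cv2.resize(p["pixels"][150:260,155:330],(790,497),interpolation=cv2.INTER_CUBIC)[:,:]
b=cv2.resize(s["pixels"][160:320,200:340],(525,600),interpolation=cv2.INTER_CUBIC)
a=cv2.resize(p["pixels"][150:260,155:330],(478,300),interpolation=cv2.INTER_CUBIC)
b=cv2.resize(s["pixels"][160:320,210:340],(322,396),interpolation=cv2.INTER_CUBIC)
o=np.zeros((396,800,3),np.uint8);o[:300,:478]=a;o[:,478:]=b
cv2.imwrite("pics/crop.png",o)
# plank by colour (top)
h=cv2.cvtColor(p["pixels"],cv2.COLOR_BGR2HSV)
print(h[245,170],h[245,230],h[260,230])
m=((h[...,2]>130)&(h[...,1]>90)&(h[...,0]<22)).astype(np.uint8);m[:195]=0;m[262:]=0;m[:,:155]=0;m[:,330:]=0
m=cv2.morphologyEx(m,cv2.MORPH_CLOSE,np.ones((9,9)))
c=max(cv2.findContours(m,0,2)[0],key=cv2.contourArea)
P=np.array([at(p,*q[0],.012)[:2] for q in c]);r=cv2.minAreaRect((P*1000).astype(np.float32));print(r,cv2.boxPoints(r))
# tins: top-rim centres from box triangulation, both views
E
```

```text
[ 10 145 130] [ 13 162 227] [ 10 157 128]
((520.4913330078125, 46.0982666015625), (212.300537109375, 560.089599609375), 1.4379082918167114) [[ 407.34714  323.39117]
 [ 421.40182 -236.52203]
 [ 633.6355  -231.19464]
 [ 619.5808   328.71857]]
```

View pics/crop.png

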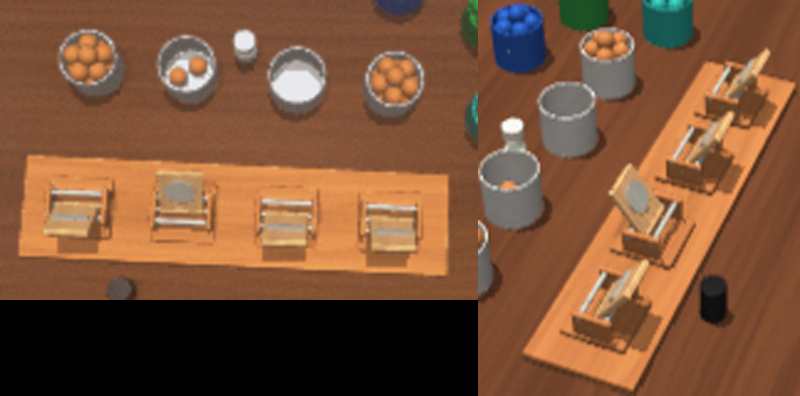

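The crop shows that the second tag from the left, at crop (180,190), has its disc up, although its tin holds only two balls, so it is wrong. The first, third and fourth tags have the bar up. The third belongs to the empty tin and is right; the first and fourth belong to full tins and are wrong. So I need to push 1 and 4 towards their tins and 2 towards the robot.

```bash
cat >> h.py <<'E'
from scipy.spatial.transform import Rotation as R
def togo(W,yaw=None):
    "shift in tool axes, units of 0.25 m; roll in units of 120 deg"
    s=bot.read_state();r=R.from_rotvec(s["tcp_rot"]);x=r.as_matrix()[:,0]
    now=np.arctan2(x[1],x[0]);d=r.inv().apply(np.array(W)-s["eef_pos"])/.25
    return d.round(3), None if yaw is None else round(np.degrees(now-yaw)/120,3)
E
python3 - <<'E'
from h import *
p=eyes.snapshot("top");s=eyes.snapshot("side")
k=2.731
C=np.array([at(p,155+u/k,150+v/k,.012)[:2] for u,v in [(27,156),(449,175),(446,274),(20,255)]]);print("corners",C.round(3).tolist())
q=322/130
Cs=np.array([at(s,210+(u-478)/q,160+v/q,.012)[:2] for u,v in [(524,351),(705,62),(794,84),(634,388)]]);print("side",Cs.round(3).tolist())
c=(C.mean(0)+Cs.mean(0))/2;ax=(C[1]+C[2]-C[0]-C[3])+(Cs[1]+Cs[2]-Cs[0]-Cs[3]);ax/=np.linalg.norm(ax);n=np.array([-ax[1],ax[0]])
yaw=np.arctan2(n[1],n[0]);print("centre",c,"n",n,"yaw deg",np.degrees(yaw))
for i,t in enumerate([-.18,-.06,.06,.18]):
    v=c+ax*t;print(i+1,"pivot",v.round(4),"place",(v+.165*n).round(3),"top px",((proj(p,[*v,.036])-[155,150])*k).round(0),"side",((proj(s,[*v,.036])-[210,160])*q+[478,0]).round(0))
np.savez("g.npz",c=c,ax=ax,n=n,yaw=yaw)
def P(i,x,z): return [*(c+ax*[-.18,-.06,.06,.18][i-1]+n*x),z]
for i,x,z in [(4,-.1,.2),(4,-.1,.068),(4,.02,.068)]: print(P(i,x,z),togo(P(i,x,z),yaw))
E
```

```text
corners [[0.581, 0.295], [0.57, -0.204], [0.454, -0.2], [0.464, 0.296]]
side [[0.58, 0.296], [0.57, -0.196], [0.453, -0.194], [0.462, 0.299]]
centre [0.51678732 0.04913534] n [ 0.99979102 -0.0204428 ] yaw deg -1.171367547998644
1 pivot [0.5205 0.2291] place [0.685 0.226] top px [ 76. 206.] side [606. 302.]
2 pivot [0.518  0.1091] place [0.683 0.106] top px [180. 210.] side [653. 222.]
3 pivot [ 0.5156 -0.0109] place [ 0.681 -0.014] top px [285. 215.] side [695. 151.]
4 pivot [ 0.5131 -0.1308] place [ 0.678 -0.134] top px [389. 220.] side [731.  88.]
[np.float64(0.41312851498075365), np.float64(-0.1287827647150044), 0.2] (array([ 1.258, -1.311,  0.155]), np.float64(0.227))
[np.float64(0.41312851498075365), np.float64(-0.1287827647150044), 0.068] (array([ 1.258, -1.312,  0.683]), np.float64(0.227))
[np.float64(0.5331034378851982), np.float64(-0.1312359002743641), 0.068] (array([ 1.685, -1.092,  0.683]), np.float64(0.227))
```

```bash
python3 -m handwheel '[{"tx":0.63,"ty":-0.66,"roll":0.227,"grip":1},{"tx":0.63,"ty":-0.66,"roll":0.227,"grip":1},{"tx":0.63,"ty":-0.66,"roll":0.227,"grip":1},{"tx":0.63,"ty":-0.66,"roll":0.227,"grip":1},{"tx":0.63,"ty":-0.66,"roll":0.227,"grip":1},{"tx":0.63,"ty":-0.66,"roll":0.227,"grip":1},{"tx":0.63,"ty":-0.66,"roll":0.227,"grip":1},{"tx":0.63,"ty":-0.66,"roll":0.227,"grip":1},{"tx":0.63,"ty":-0.66,"roll":0.227,"grip":1},{"tx":0.63,"ty":-0.66,"roll":0.227,"grip":1}]' 10
cat > t.py <<'E'
from h import *
import sys
g=np.load("g.npz")
s=bot.read_state();print(s["time_s"],s["eef_pos"].round(3) if hasattr(s["eef_pos"],"round") else s["eef_pos"],s["width"],np.round(s["ft_force"],1))
for a in sys.argv[1:]:
    i,x,z=map(float,a.split(","));W=[*(g["c"]+g["ax"]*[-.18,-.06,.06,.18][int(i)-1]+g["n"]*x),z]
    print(a,np.round(W,3),*togo(W,g["yaw"]))
E
python3 t.py 4,-.1,.2 4,-.1,.068 4,.02,.068
```

```text
0.8 [ 0.275 -0.561  0.239] 0.08824756853407766 [ 0.2  0.1 -0.5]
4,-.1,.2 [ 0.413 -0.129  0.2  ] [ 1.258 -1.311  0.155] 0.227
4,-.1,.068 [ 0.413 -0.129  0.068] [ 1.258 -1.312  0.683] 0.227
4,.02,.068 [ 0.533 -0.131  0.068] [ 1.685 -1.092  0.683] 0.227$[0]: bad value
```

```bash
python3 -m handwheel '[{"tx":0.1,"ty":-0.1,"tz":0.0,"roll":0.05,"grip":1.0}]' 10.0; python3 -m handwheel --help | head -20
```

```text
time_s: 0.88
eef_pos: [0.2819, -0.5344, 0.2385]
tcp_rot: [3.09, 0.531, -0.004]
ft_force: [0.2, -0.3, 0.1]
width: 0.0836
finger_force: 0.0invalid input: not JSON, or not a number
```

```bash
python3 t.py 4,-.1,.2
```

```text
0.8833 [ 0.282 -0.534  0.238] 0.08359755365110724 [ 0.2 -0.3  0.1]
4,-.1,.2 [ 0.413 -0.129  0.2  ] [ 1.036 -1.355  0.143] 0.172
```

```bash
python3 -m handwheel '[{"tx":0.52,"ty":-0.68,"tz":0.0,"roll":0.172,"grip":1.0},{"tx":0.52,"ty":-0.68,"tz":0.0,"roll":0.172,"grip":1.0},{"tx":0.52,"ty":-0.68,"tz":0.0,"roll":0.172,"grip":1.0},{"tx":0.52,"ty":-0.68,"tz":0.0,"roll":0.172,"grip":1.0},{"tx":0.52,"ty":-0.68,"tz":0.0,"roll":0.172,"grip":1.0},{"tx":0.52,"ty":-0.68,"tz":0.0,"roll":0.172,"grip":1.0},{"tx":0.52,"ty":-0.68,"tz":0.0,"roll":0.172,"grip":1.0},{"tx":0.52,"ty":-0.68,"tz":0.0,"roll":0.172,"grip":1.0},{"tx":0.52,"ty":-0.68,"tz":0.0,"roll":0.172,"grip":1.0}]' 10.0; python3 t.py 4,-.1,.2 4,-.1,.068
```

```text
time_s: 1.63
eef_pos: [0.3494, -0.3256, 0.2389]
tcp_rot: [3.14, -0.02, 0.0]
ft_force: [-0.6, 0.3, -0.7]
width: 0.0235
finger_force: 0.0
1.6333 [ 0.349 -0.326  0.239] 0.023468860174262012 [-0.6  0.3 -0.7]
4,-.1,.2 [ 0.413 -0.129  0.2  ] [ 0.245 -0.791  0.154] 0.004
4,-.1,.068 [ 0.413 -0.129  0.068] [ 0.245 -0.792  0.682] 0.004
```

```bash
python3 -m handwheel '[{"tx":0.245,"ty":-0.79,"tz":0.1,"roll":0.004,"grip":1.0},{"tx":0.245,"ty":-0.79,"tz":0.1,"roll":0.004,"grip":1.0},{"tx":0.245,"ty":-0.79,"tz":0.1,"roll":0.004,"grip":1.0},{"tx":0.245,"ty":-0.79,"tz":0.1,"roll":0.004,"grip":1.0},{"tx":0.245,"ty":-0.79,"tz":0.1,"roll":0.004,"grip":1.0},{"tx":0.245,"ty":-0.79,"tz":0.1,"roll":0.004,"grip":1.0},{"tx":0.245,"ty":-0.79,"tz":0.1,"roll":0.004,"grip":1.0},{"tx":0.245,"ty":-0.79,"tz":0.3,"roll":0.004,"grip":1.0},{"tx":0.245,"ty":-0.79,"tz":0.5,"roll":0.004,"grip":1.0},{"tx":0.245,"ty":-0.79,"tz":0.68,"roll":0.004,"grip":1.0},{"tx":0.245,"ty":-0.79,"tz":0.68,"roll":0.004,"grip":1.0},{"tx":0.245,"ty":-0.79,"tz":0.68,"roll":0.004,"grip":1.0},{"tx":0.245,"ty":-0.79,"tz":0.68,"roll":0.004,"grip":1.0}]' 10.0; python3 t.py 4,-.1,.068 4,.025,.068
python3 - <<'E'
from h import *
s=eyes.snapshot("side");cv2.imwrite("pics/s2.png",cv2.resize(s["pixels"][80:320,200:520],(800,600),interpolation=cv2.INTER_CUBIC))
E
```

```text
time_s: 2.72
eef_pos: [0.4123, -0.1293, 0.0682]
tcp_rot: [3.14, -0.036, -0.003]
ft_force: [-0.3, -0.4, -0.0]
width: 0.0005
finger_force: 0.0
2.7167 [ 0.412 -0.129  0.068] 0.00048646781149016595 [-0.3 -0.4 -0. ]
4,-.1,.068 [ 0.413 -0.129  0.068] [ 0.003 -0.002  0.001] -0.001
4,.025,.068 [ 0.538 -0.131  0.068] [ 0.503 -0.003 -0.   ] -0.001
```

View pics/s2.png

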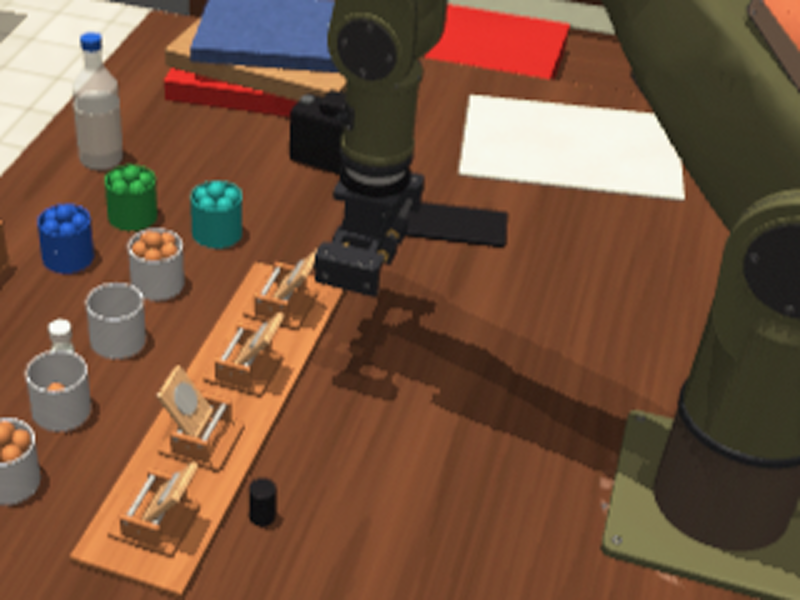

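The gripper is closed, at about (365,260) in this crop, on the robot's side of tag 4 with clear space around it. I'll push it gently.

```bash
python3 -m handwheel '[{"tx":0.08,"ty":0.0,"tz":0.0,"roll":0.0,"grip":1.0},{"tx":0.15,"ty":0.0,"tz":0.0,"roll":0.0,"grip":1.0},{"tx":0.2,"ty":0.0,"tz":0.0,"roll":0.0,"grip":1.0},{"tx":0.25,"ty":0.0,"tz":0.0,"roll":0.0,"grip":1.0},{"tx":0.3,"ty":0.0,"tz":0.0,"roll":0.0,"grip":1.0},{"tx":0.34,"ty":0.0,"tz":0.0,"roll":0.0,"grip":1.0},{"tx":0.38,"ty":0.0,"tz":0.0,"roll":0.0,"grip":1.0},{"tx":0.42,"ty":0.0,"tz":0.0,"roll":0.0,"grip":1.0},{"tx":0.42,"ty":0.0,"tz":0.0,"roll":0.0,"grip":1.0},{"tx":0.42,"ty":0.0,"tz":0.0,"roll":0.0,"grip":1.0},{"tx":0.42,"ty":0.0,"tz":0.0,"roll":0.0,"grip":1.0},{"tx":0.3,"ty":0.0,"tz":0.0,"roll":0.0,"grip":1.0},{"tx":0.15,"ty":0.0,"tz":0.0,"roll":0.0,"grip":1.0},{"tx":0.0,"ty":0.0,"tz":0.0,"roll":0.0,"grip":1.0},{"tx":0.0,"ty":0.0,"tz":-0.15,"roll":0.0,"grip":1.0},{"tx":0.0,"ty":0.0,"tz":-0.3,"roll":0.0,"grip":1.0},{"tx":0.0,"ty":0.0,"tz":-0.3,"roll":0.0,"grip":1.0}]' 10.0; python3 t.py 1,-.1,.143 1,-.1,.068 1,.005,.068
python3 - <<'E'
from h import *
s=eyes.snapshot("side");cv2.imwrite("pics/s3.png",cv2.resize(s["pixels"][140:320,200:440],(800,600),interpolation=cv2.INTER_CUBIC))
E
```

```text
time_s: 4.18
eef_pos: [0.4134, -0.1279, 0.1483]
tcp_rot: [3.14, -0.032, 0.009]
ft_force: [0.3, 0.6, 0.3]
width: 0.0006
finger_force: 0.0
4.1833 [ 0.413 -0.128  0.148] 0.0006224958346359461 [0.3 0.6 0.3]
1,-.1,.143 [0.42  0.231 0.143] [-1.000e-03 -1.436e+00  1.900e-02] 0.0
1,-.1,.068 [0.42  0.231 0.068] [-0.003 -1.437  0.319] 0.0
1,.005,.068 [0.525 0.229 0.068] [ 0.417 -1.437  0.321] 0.0
```

View pics/s3.png

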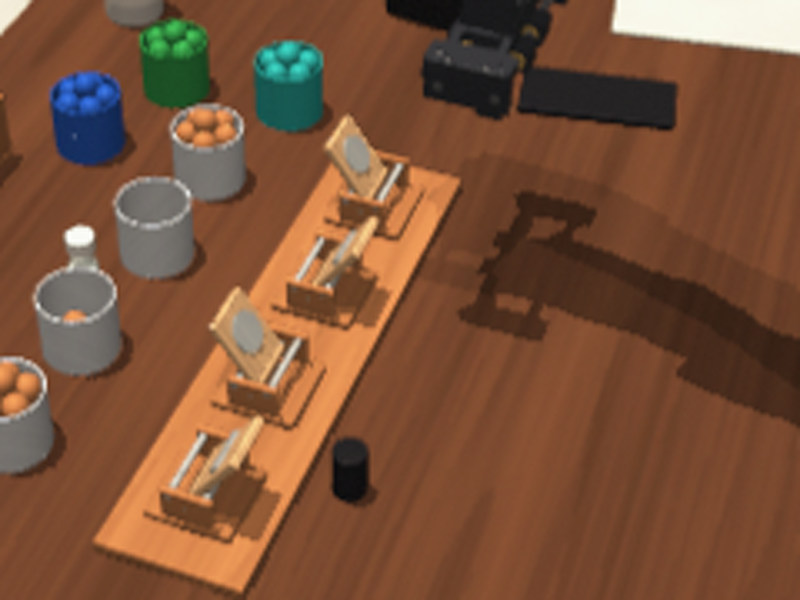

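Tag 4, at (355,155) in the crop, now leans towards its tin with the disc up, and its neighbours haven't moved. Tag 1 is next.

```bash
python3 -m handwheel '[{"tx":0.0,"ty":-1.0,"tz":0.0,"roll":0.0,"grip":1.0},{"tx":0.0,"ty":-1.0,"tz":0.0,"roll":0.0,"grip":1.0},{"tx":0.0,"ty":-1.0,"tz":0.0,"roll":0.0,"grip":1.0},{"tx":0.0,"ty":-1.0,"tz":0.0,"roll":0.0,"grip":1.0},{"tx":0.0,"ty":-1.0,"tz":0.0,"roll":0.0,"grip":1.0},{"tx":0.0,"ty":-1.0,"tz":0.0,"roll":0.0,"grip":1.0},{"tx":0.0,"ty":-1.0,"tz":0.0,"roll":0.0,"grip":1.0},{"tx":0.0,"ty":-1.0,"tz":0.0,"roll":0.0,"grip":1.0},{"tx":0.0,"ty":-1.0,"tz":0.0,"roll":0.0,"grip":1.0}]' 10.0
python3 -m handwheel '[{"tx":0.0,"ty":-0.15,"tz":0.0,"roll":0.0,"grip":1.0},{"tx":0.0,"ty":-0.3,"tz":0.0,"roll":0.0,"grip":1.0},{"tx":0.0,"ty":-0.436,"tz":0.0,"roll":0.0,"grip":1.0},{"tx":0.0,"ty":-0.436,"tz":0.0,"roll":0.0,"grip":1.0},{"tx":0.0,"ty":-0.436,"tz":0.15,"roll":0.0,"grip":1.0},{"tx":0.0,"ty":-0.436,"tz":0.32,"roll":0.0,"grip":1.0},{"tx":0.0,"ty":-0.436,"tz":0.32,"roll":0.0,"grip":1.0},{"tx":0.0,"ty":-0.436,"tz":0.32,"roll":0.0,"grip":1.0}]' 10.0
python3 t.py 1,-.1,.068 1,.005,.068
```

```text
time_s: 4.98
eef_pos: [0.417, 0.1223, 0.1434]
tcp_rot: [3.14, -0.029, -0.002]
ft_force: [-0.1, -0.3, 0.8]
width: 0.0002
finger_force: 0.0
time_s: 5.65
eef_pos: [0.4184, 0.2286, 0.0621]
tcp_rot: [3.137, -0.035, -0.009]
ft_force: [0.2, 0.3, 0.7]
width: 0.0005
finger_force: 0.0
5.65 [0.418 0.229 0.062] 0.0004678216228775553 [0.2 0.3 0.7]
1,-.1,.068 [0.42  0.231 0.068] [ 0.008 -0.01  -0.024] -0.001
1,.005,.068 [0.525 0.229 0.068] [ 0.428 -0.011 -0.026] -0.001
```

```bash
python3 -m handwheel '[{"tx":0.08,"ty":0.0,"tz":-0.02,"roll":0.0,"grip":1.0},{"tx":0.15,"ty":0.0,"tz":-0.02,"roll":0.0,"grip":1.0},{"tx":0.2,"ty":0.0,"tz":-0.02,"roll":0.0,"grip":1.0},{"tx":0.25,"ty":0.0,"tz":-0.02,"roll":0.0,"grip":1.0},{"tx":0.3,"ty":0.0,"tz":-0.02,"roll":0.0,"grip":1.0},{"tx":0.34,"ty":0.0,"tz":-0.02,"roll":0.0,"grip":1.0},{"tx":0.38,"ty":0.0,"tz":-0.02,"roll":0.0,"grip":1.0},{"tx":0.42,"ty":0.0,"tz":-0.02,"roll":0.0,"grip":1.0},{"tx":0.42,"ty":0.0,"tz":-0.02,"roll":0.0,"grip":1.0},{"tx":0.42,"ty":0.0,"tz":-0.02,"roll":0.0,"grip":1.0},{"tx":0.42,"ty":0.0,"tz":-0.02,"roll":0.0,"grip":1.0},{"tx":0.3,"ty":0.0,"tz":-0.02,"roll":0.0,"grip":1.0},{"tx":0.15,"ty":0.0,"tz":-0.02,"roll":0.0,"grip":1.0},{"tx":0.0,"ty":0.0,"tz":-0.02,"roll":0.0,"grip":1.0},{"tx":0.0,"ty":0.0,"tz":-0.2,"roll":0.0,"grip":1.0},{"tx":0.0,"ty":0.0,"tz":-0.36,"roll":0.0,"grip":1.0},{"tx":0.0,"ty":0.0,"tz":-0.36,"roll":0.0,"grip":1.0},{"tx":0.0,"ty":0.0,"tz":-0.36,"roll":0.0,"grip":1.0}]' 10.0; python3 t.py 2,.082,.15 2,.082,.068 2,-.005,.068
python3 - <<'E'
from h import *
s=eyes.snapshot("side");cv2.imwrite("pics/s4.png",cv2.resize(s["pixels"][140:320,200:440],(800,600),interpolation=cv2.INTER_CUBIC))
E
```

```text
time_s: 7.15
eef_pos: [0.4203, 0.2327, 0.1563]
tcp_rot: [-3.139, 0.028, -0.006]
ft_force: [0.4, -0.0, 0.1]
width: 0.0004
finger_force: 0.0
7.15 [0.42  0.233 0.156] 0.00039540198942486835 [ 0.4 -0.   0.1]
2,.082,.15 [0.6   0.107 0.15 ] [0.728 0.488 0.027] 0.001
2,.082,.068 [0.6   0.107 0.068] [0.726 0.489 0.355] 0.001
2,-.005,.068 [0.513 0.109 0.068] [0.378 0.488 0.353] 0.001
```

View pics/s4.png

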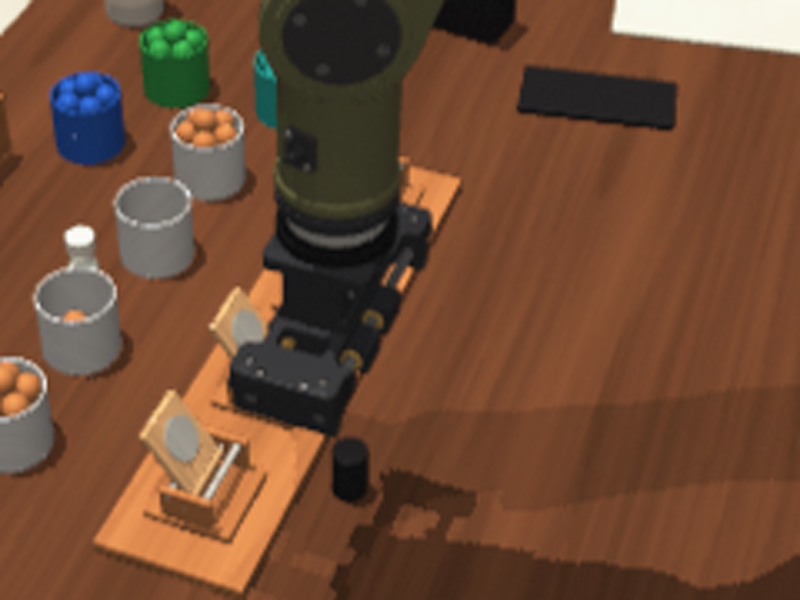

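Tag 1, at (180,440), now shows its disc. Next I'll cross above tag 2 and go down between it and its tin.

```bash
python3 -m handwheel '[{"tx":0.73,"ty":0.49,"tz":0.0,"roll":0.0,"grip":1.0},{"tx":0.73,"ty":0.49,"tz":0.0,"roll":0.0,"grip":1.0},{"tx":0.73,"ty":0.49,"tz":0.0,"roll":0.0,"grip":1.0},{"tx":0.73,"ty":0.49,"tz":0.0,"roll":0.0,"grip":1.0},{"tx":0.73,"ty":0.49,"tz":0.0,"roll":0.0,"grip":1.0},{"tx":0.73,"ty":0.49,"tz":0.0,"roll":0.0,"grip":1.0},{"tx":0.73,"ty":0.49,"tz":0.0,"roll":0.0,"grip":1.0},{"tx":0.73,"ty":0.49,"tz":0.0,"roll":0.0,"grip":1.0},{"tx":0.73,"ty":0.49,"tz":0.0,"roll":0.0,"grip":1.0},{"tx":0.73,"ty":0.49,"tz":0.0,"roll":0.0,"grip":1.0}]' 10.0; python3 t.py 2,.082,.068
python3 - <<'E'
from h import *
s=eyes.snapshot("side");cv2.imwrite("pics/s5.png",cv2.resize(s["pixels"][140:320,200:440],(800,600),interpolation=cv2.INTER_CUBIC))
E
```

```text
time_s: 8.03
eef_pos: [0.598, 0.108, 0.153]
tcp_rot: [-3.141, 0.025, 0.005]
ft_force: [1.0, -0.5, 0.7]
width: 0.0005
finger_force: 0.0
8.0333 [0.598 0.108 0.153] 0.000450516872564179 [ 1.  -0.5  0.7]
2,.082,.068 [0.6   0.107 0.068] [0.009 0.002 0.34 ] 0.002
```

View pics/s5.png

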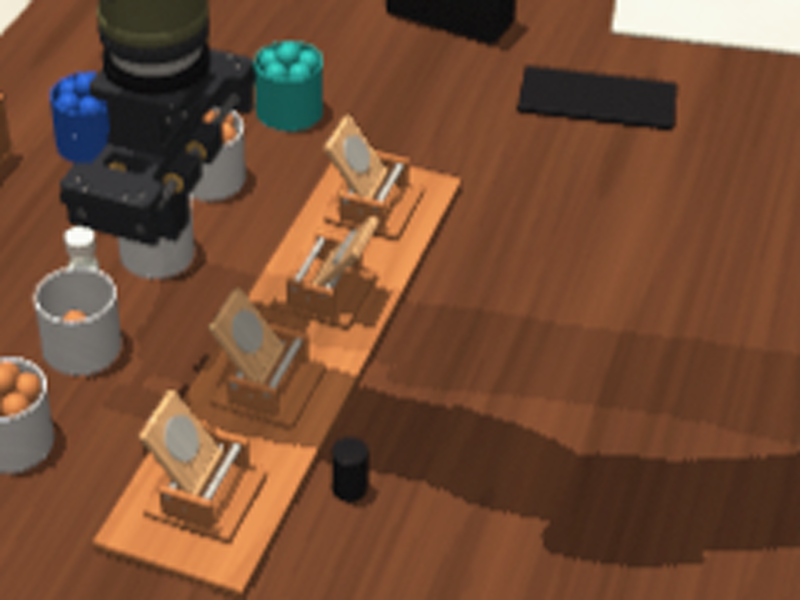

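All three other tags are correct, and the gripper is above the gap between tag 2 (250,330) and its tin (78,320). I'll go down and push towards the robot.

```bash
python3 -m handwheel '[{"tx":0.01,"ty":0.0,"tz":0.12,"roll":0.0,"grip":1.0},{"tx":0.01,"ty":0.0,"tz":0.24,"roll":0.0,"grip":1.0},{"tx":0.01,"ty":0.0,"tz":0.33,"roll":0.0,"grip":1.0},{"tx":0.01,"ty":0.0,"tz":0.33,"roll":0.0,"grip":1.0},{"tx":-0.06,"ty":0.0,"tz":0.33,"roll":0.0,"grip":1.0},{"tx":-0.12,"ty":0.0,"tz":0.33,"roll":0.0,"grip":1.0},{"tx":-0.17,"ty":0.0,"tz":0.33,"roll":0.0,"grip":1.0},{"tx":-0.22,"ty":0.0,"tz":0.33,"roll":0.0,"grip":1.0},{"tx":-0.26,"ty":0.0,"tz":0.33,"roll":0.0,"grip":1.0},{"tx":-0.3,"ty":0.0,"tz":0.33,"roll":0.0,"grip":1.0},{"tx":-0.34,"ty":0.0,"tz":0.33,"roll":0.0,"grip":1.0},{"tx":-0.34,"ty":0.0,"tz":0.33,"roll":0.0,"grip":1.0},{"tx":-0.34,"ty":0.0,"tz":0.33,"roll":0.0,"grip":1.0},{"tx":-0.34,"ty":0.0,"tz":0.33,"roll":0.0,"grip":1.0},{"tx":-0.2,"ty":0.0,"tz":0.33,"roll":0.0,"grip":1.0},{"tx":-0.05,"ty":0.0,"tz":0.33,"roll":0.0,"grip":1.0},{"tx":0.0,"ty":0.0,"tz":0.2,"roll":0.0,"grip":1.0},{"tx":0.0,"ty":0.0,"tz":0.05,"roll":0.0,"grip":1.0},{"tx":0.0,"ty":0.0,"tz":-0.1,"roll":0.0,"grip":1.0},{"tx":0.0,"ty":0.0,"tz":-0.1,"roll":0.0,"grip":1.0}]' 10.0
python3 - <<'E'
from h import *
s=eyes.snapshot("side");cv2.imwrite("pics/s6.png",cv2.resize(s["pixels"][140:320,200:440],(800,600),interpolation=cv2.INTER_CUBIC))
E
```

```text
time_s: 9.75
eef_pos: [0.6057, 0.1064, 0.186]
tcp_rot: [-3.139, 0.03, -0.022]
ft_force: [0.1, -0.7, 0.1]
width: 0.0006
finger_force: 0.0
```

View pics/s6.png

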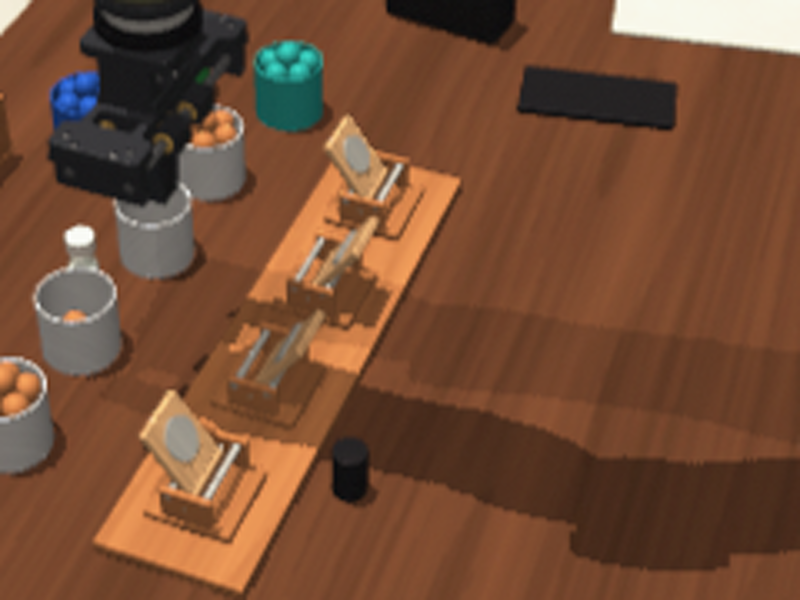

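Tag 2, at (280,350), now leans away from its tin. Tags 1 (180,440) and 4 (355,155) show the disc, tag 3 (335,255) shows the bar, and the tins haven't moved. The arm is clear, so I'm handing the job in.

```bash
python3 -c "
from plant import job
print(job.job_done())"
```

```text
the job is handed in; nothing more can be done
None
```

I pushed over the three wrong tags: the two in front of the full tins now show the disc, and the low and empty tins both show the bar. The last picture shows all four tags right and no tin or bystander moved. The job is handed in; no verdict came back.

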